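# Check the gap of the plate cell with the tapered gauge

### The arm

A 6-joint arm with a two-finger parallel gripper is mounted at the origin on a cart in front of the work surface, level with it; the furniture and walls round the work are solid. World frame = base frame: x ahead of the robot, y to its left, z up, the work surface at z = 0. Lengths are in m, angles in rad, forces in N, time in s.
With the tool pointing down it reaches from about 0.35 to 0.775 m from the base axis. Payload 5.5 kg.
Tool frame: the origin (TCP) lies on the centre line of the jaws, within the pads' length; the fingertips stand 14 mm ahead of it and the grasp point (between the pads) lies 5 mm behind it (robot.finger_overhang is the z of the fingertips in the tool frame, in m); z points along the fingers, y is the direction in which the jaws open and shut (so a half turn about z gives the same grasp; the last joint's range is limited). The gripper opens to 85 mm and grips with 20 to 120 N. Pads are 22 mm wide; open, the fingers measure 114 mm over their backs; the gripper's body (76 mm by 85 mm) begins 54 mm behind the grasp point. The pads swing forward as they close: fully open they stand 13 mm farther back than shut.
Start: joints at [1.007, 0.313, 0.046, 1.304, 0, 1.431], TCP at [0.236, 0.524, 0.21] pointing down, gripper open.
Joint ranges: [-2.76, 2.76], [-0.86, 1.69], [-1.03, 1.26], [-2.2, 2.34], [-1.47, 1.5], [-3.14, 3.14]. Speed limits (rad/s): [2.57, 2.57, 3.14, 3.14, 3.14, 3.14].

### API

Orientations are given as a unit quaternion [w, x, y, z].
In Python, from bench import robot gives the robot as it stands.
- The arm moves only by the shell command python3 -m handwheel 'ROWS' [OPENING] [FORCE]. ROWS is JSON, a list of rows, each an object with "travel": the shift along the tool's x, y, z in cm, a list of three; "turn": the turn about the tool's z in units of 6 degrees (1.0 is 6 degrees). A call has 1 to 8 rows; each row shifts and turns the commanded pose from where the row before left it, along the tool's axes as they then stand; what a row does not reach is not made up. A row lasts 1/10 s, in which the tool goes at most 50 mm and 8.59 degrees, less where a joint would pass 70% of its speed; a pose out of reach is approached as far as the arm can. A call with a gripper value outside its range is refused whole. OPENING is the opening, from 0 (shut) to 1 (fully open), set as the call begins (- or left out, the last holds). The fingers move at their own pace and stop on an object; FORCE is the grip in N (left out, the last holds). Time passes only in rows, so rows that do not move let the fingers close. It gives the time, the measured TCP pose, the force and the opening at its end, in the units of the state.
- robot.read_state(): the state, without advancing time (a new reading comes with each control period).
- robot.grab_frame(name): name is "side" or "top" or "wrist"; returns the picture (480x640x3 uint8, red, green, blue); there is no depth.
- robot.camera_model(name): a dict with "camera_matrix" (3x3 intrinsics, pixels), "k1" (the pictures are not rectified: a ray, as slopes to the right and down, at radius r is drawn at 1 + k1 r^2 times it, then the intrinsics apply), "xyz" and "attitude" of the camera in the world; the wrist camera has in their place "T_tool_cam" (4x4, takes a point from camera to tool coordinates, whose origin is the TCP and whose axes are the flange's). Camera axes: x right, y down, z forward; pixel columns grow to the right and rows downward; lengths in m; the calibration is good to about 2 mm. A picture is of the moment at which its call begins: read the wrist's pose just before it. camera_model takes no time and is no camera call.
- robot.finish_job(): hands the job in, once; it reports no verdict.
The state is a dict: "clock": time; "q": joint angles; "joint_vel": joint speeds; "effort": joint torques, N m; "eef_pos": TCP position; "orientation": TCP orientation; "ft_force": force on the tool from outside, world axes, zero at the start; "torque": the same for the moment, N m; "gripper_width": finger opening in m.
Only numpy, scipy, OpenCV 4.12 (cv2) and the standard library are available. Lean on these libraries where they do the work, as an engineer would, in place of code of your own. Each camera call takes 0.05 s, during which the arm holds its last target.

### The job

Check the gap of the plate cell: take the tapered gauge by its orange handle, lift it out of its stand and lower its blade, upright and midway along the plates, between the two upright plates until it drags snugly, with both plates gripping it and the sprung plate just pushed back by about a millimetre. Do not force the plates far apart, touch the cell with the gripper or move anything else; finish while still holding the gauge at that depth, without letting go.

Things in the scene. Friction and masses are not known exactly. Their poses are not given: they have to be found in the camera images.
- gauge: tapered gauge, upright in the stand, 63 to 117 g. Origin: middle of the blade's lower tip; z up to the handle, x along its width, y along its thickness. Orange handle, 34 (x) by 17 mm (y), from z = 75 to 137 mm, gripped across the 17 mm. Steel blade below: 24 mm wide, 75 mm long, a wedge in y, 2.2 mm thick at the tip and 1 mm thicker per 10 mm of length, 9.7 mm at the handle
- blade_tip (a point): middle of the tip of the gauge's blade (the same point as the gauge's origin)
- grip (a point): a good point to grip: middle of the gauge's orange handle, 113 mm above the tip (133 mm above the bench at the start)
- stand: grey block fixed to the bench, 60 (x) by 75 (y) by 95 mm tall, origin under its centre; the gauge's blade hangs in the slot in its middle (30 mm along x by 13.5 mm along y) and the handle rests on its top; the gauge's axes start parallel to the stand's. Lift the gauge 80 mm or more to clear it. Keep the arm off the tall machine at the back left (x over 0.57, y over 0.28 m)
- cell: plate cell, fixed to the bench: dark foot 110 (x) by 170 (y) mm, two upright aluminium plates 50 mm wide (x), 8 mm thick, facing across a narrow gap along y. Origin under the foot, on the bench; z up. The plates ride on a carriage that floats 7 mm along y on a weak spring (150 N/m), so they centre on the blade. Throat 110 mm above the bench; lips flare above it to 119 mm; inside floor at 36 mm
- gap_mouth (a point): middle of the gap (to within 1.3 mm) at the throat, 110 mm above the bench, on the floating carriage; its axes are the cell's. The flared mouth above it is about 20 mm wide (y)
- gap_setting (a joint): how wide the gap is set, m: the gap at rest is 4 mm plus this value (0 to 2.5 mm, differs each time); it cannot be pushed. The blade meets both plates when its tip is ten times (gap - 2.2 mm) below the throat, i.e. 18 to 43 mm
- sprung_plate (a joint): how far the sprung plate (on the cell's +y side, brass springs and a blue block behind) is pushed back, m: 0 at rest on its stop, at most 5 mm. It presses with 6 N at rest and 4 N more per mm. After touching both plates it goes back 1 mm per 10 mm that the blade sinks; pushing the blade down meets a drag of about 4 to 6 N at first touch and 7 to 10 N at 1 mm
- wash_bottle: white wash bottle with a red cap and bent spout, 68x107x187 mm, a bystander, origin on its underside
- white_bottle: white bottle with a blue cap, 66 mm wide, 121 mm tall, a bystander, origin on its underside
- conical_flask: conical flask, 82 mm wide, 128 mm tall, a bystander, origin on its underside
- brown_bottle: brown bottle with a blue cap, 60 mm wide, 117 mm tall, a bystander, origin on its underside
- mouse: black computer mouse, 142x59x40 mm, a bystander, origin on its underside
- weight: calibration weight, 28 mm wide, 52 mm tall, a bystander, origin on its underside

How it is judged:
On the way, in this order (a step that is already met when the one before it is completed fails the run):
1. the gauge is lifted clear out of its stand, held by the fingers (z of blade_tip in the frame of stand above 0.097 m and contact force between the fingers and gauge above 1 N), for 0.1 s.
2. the held blade's tip is between the plates, at least 5 mm below the throat (z of blade_tip in the frame of cell below 0.105 m and x of blade_tip in the frame of cell between -0.012 and 0.012 m and y of blade_tip in the frame of cell between -0.012 and 0.018 m and contact force between the fingers and gauge above 1 N), for 0.1 s.
At the end, for the whole second after the job is handed in: Fingers hold the gauge (over 1 N), at rest, upright within 8 degrees; its tip is between the plates, within 12 mm of midway along them, over 4 mm above the floor; it drags (over 2 N), the sprung plate pushed back 0.3 to 2.5 mm; the robot does not touch the cell (value of joint sprung_plate between 0.0003 and 0.0025 m and contact force between gauge and cell above 2 N and z of blade_tip in the frame of cell between 0.04 and 0.098 m and x of blade_tip in the frame of cell between -0.012 and 0.012 m and y of blade_tip in the frame of cell between -0.012 and 0.018 m and angle between gauge's own z axis and vertical below 0.14 rad and linear speed of gauge below 0.01 m/s and contact force between the fingers and gauge above 1 N and contact force between the arm and cell below 0.5 N); the arm keeps its last pose, push and grip.
It fails at once if the sprung plate is forced back by more than 3.5 mm (value of joint sprung_plate above 0.0035 m).
It fails at once if the robot itself touches the cell (over 0.5 N) (contact force between the arm and cell above 0.5 N).
It fails at once if a bystander is moved by more than 20 mm (distance of any of wash_bottle, white_bottle, conical_flask, brown_bottle, mouse, weight from where it was at the start of the episode above 0.02 m).
It also fails if it takes over 54 s, if anything falls off the work surface, if the arm or the gripper's body presses on something with over 40 N, if the wrist force passes 120 N, or if a joint passes its speed limit or range.

## Working session

There is one attempt and no reset: what is moved stays moved. The work goes in short steps, Python scripts to look and compute and a shell command to move; the robot and the scene stay as the last step left them, time stands still between calls to the robot, and variables do not carry over. Pictures are saved under pics/ and viewed, and the job is handed in when it is done.

```bash
ls; mkdir -p pics
python3 - <<'E'
from bench import robot
import cv2
s=robot.read_state(); print(s)
for n in("side","top","wrist"):
    im=robot.grab_frame(n); cv2.imwrite(f"pics/{n}0.png",im[:,:,::-1]); print(n,robot.camera_model(n))
print(robot.finger_overhang)
E
```

```text
pics
{'clock': 0.0, 'q': array([1.00737814e+00, 3.14009825e-01, 4.49499323e-02, 1.30359195e+00,
       1.79704682e-05, 1.43118481e+00]), 'joint_vel': array([ 0.00053775, -0.00212047,  0.00059012, -0.00062394,  0.00020763,
        0.00109659]), 'effort': array([ 3.38158825e-03, -4.80628109e+01,  2.98533511e+01,  1.95060176e-02,
        2.06065474e-04,  7.01652198e-06]), 'eef_pos': array([0.23616615, 0.52364669, 0.20869167]), 'orientation': array([-3.27882477e-04,  2.10320960e-01,  9.77631952e-01, -8.67935589e-04]), 'ft_force': array([-0.04455746,  1.35287117, -0.63423979]), 'torque': array([-0.013702  ,  0.04424619,  0.00233695]), 'gripper_width': 0.08525499043301418}
side {'camera_matrix': array([[503.03361738,   0.        , 329.00955761],
       [  0.        , 503.03361738, 235.97420533],
       [  0.        ,   0.        ,   1.        ]]), 'k1': -0.09983691572296785, 'xyz': array([ 0.37236219, -1.20274029,  0.90202421]), 'attitude': array([-0.46778944,  0.8805488 , -0.06222811,  0.04398308])}
top {'camera_matrix': array([[496.8987325 ,   0.        , 318.57118466],
       [  0.        , 496.8987325 , 239.35151002],
       [  0.        ,   0.        ,   1.        ]]), 'k1': 0.0022769447410320247, 'xyz': array([ 0.47408101, -0.01377476,  1.83852826]), 'attitude': array([ 0.02582286, -0.7036603 ,  0.70970319, -0.02273194])}
wrist {'camera_matrix': array([[428.86186648,   0.        , 320.40917012],
       [  0.        , 428.86186648, 239.21166673],
       [  0.        ,   0.        ,   1.        ]]), 'k1': -0.08329499147790094, 'T_tool_cam': array([[-1.54036271e-03, -9.66356911e-01, -2.57200211e-01,
         6.53998601e-02],
       [ 9.99997694e-01, -1.10363743e-03, -1.84234493e-03,
        -8.34883819e-04],
       [ 1.49650697e-03, -2.57202456e-01,  9.66356382e-01,
        -1.63698336e-01],
       [ 0.00000000e+00,  0.00000000e+00,  0.00000000e+00,
         1.00000000e+00]])}
0.014
```

View pics/side0.png

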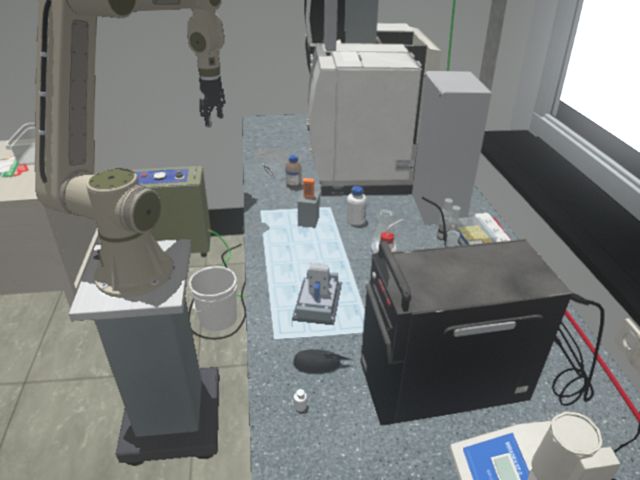

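View pics/top0.png

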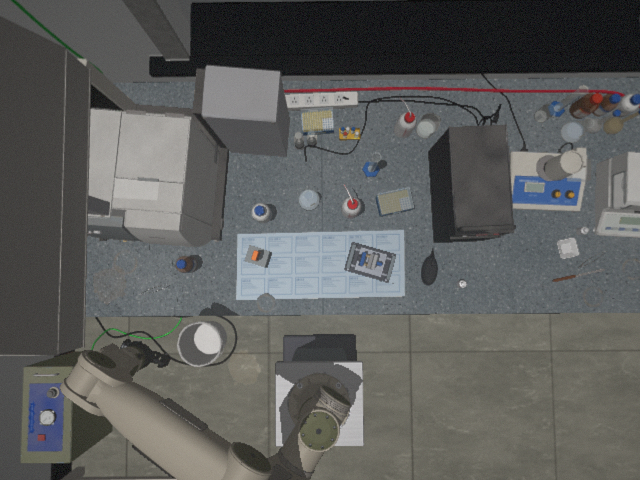

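View pics/wrist0.png

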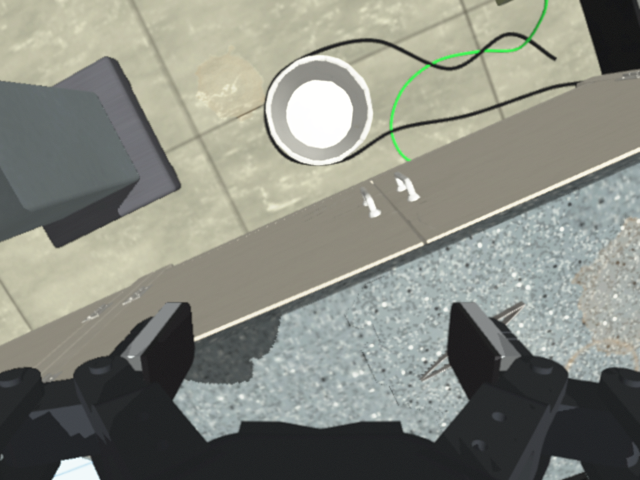

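The side and top views show the gauge: handle at about (257,256) in top and (309,187) in side. The cell is at about (371,262) in top. I'll enlarge those regions.

```bash
cat > h.py <<'E'
import numpy as np,cv2
from scipy.spatial.transform import Rotation as R
from bench import robot
def q2m(q): return R.from_quat([q[1],q[2],q[3],q[0]]).as_matrix()
def pose(n,st=None):
    m=robot.camera_model(n)
    if n=="wrist":
        T=np.eye(4);T[:3,:3]=q2m(st["orientation"]);T[:3,3]=st["eef_pos"];T=T@m["T_tool_cam"];return m,T[:3,:3],T[:3,3]
    return m,q2m(m["attitude"]),np.array(m["xyz"])
def ray(n,uv,st=None):
    m,Rm,o=pose(n,st);K=m["camera_matrix"];p=np.array([(uv[0]-K[0,2])/K[0,0],(uv[1]-K[1,2])/K[1,1]])
    s=p.copy()
    for _ in range(30): s=p/(1+m["k1"]*(s@s))
    return o,Rm@np.array([s[0],s[1],1.])
def atz(n,uv,z,st=None):
    o,d=ray(n,uv,st);return o+d*(z-o[2])/d[2]
def proj(n,P,st=None):
    m,Rm,o=pose(n,st);c=Rm.T@(np.array(P,float)-o);s=c[:2]/c[2];s=s*(1+m["k1"]*(s@s));K=m["camera_matrix"]
    return np.array([K[0,0]*s[0]+K[0,2],K[1,1]*s[1]+K[1,2]])
E
python3 - <<'E'
import cv2
t=cv2.imread("pics/top0.png")
a=cv2.resize(t[235:285,235:300],None,fx=8,fy=8,interpolation=cv2.INTER_CUBIC)
b=cv2.resize(t[235:290,335:405],None,fx=8,fy=8,interpolation=cv2.INTER_CUBIC)
cv2.imwrite("pics/tA.png",a);cv2.imwrite("pics/tB.png",b)
s=cv2.imread("pics/side0.png")
cv2.imwrite("pics/sA.png",cv2.resize(s[170:235,285:335],None,fx=8,fy=8,interpolation=cv2.INTER_CUBIC))
cv2.imwrite("pics/sB.png",cv2.resize(s[255:328,285:350],None,fx=8,fy=8,interpolation=cv2.INTER_CUBIC))
E
```

```text
(no output)
```

View pics/tA.png

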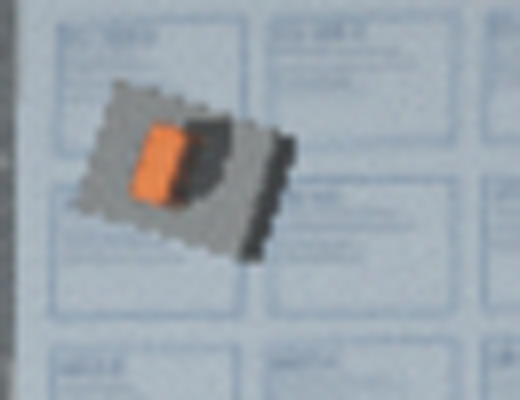

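View pics/tB.png

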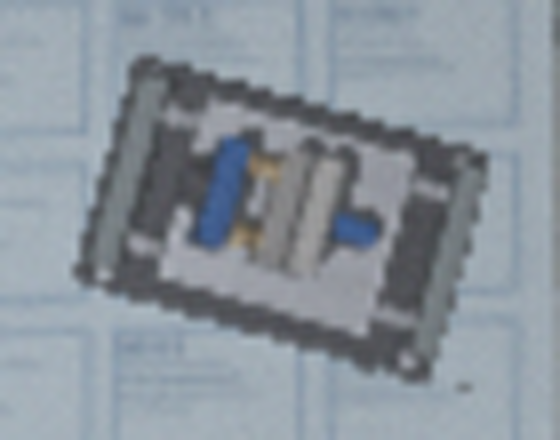

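View pics/sB.png

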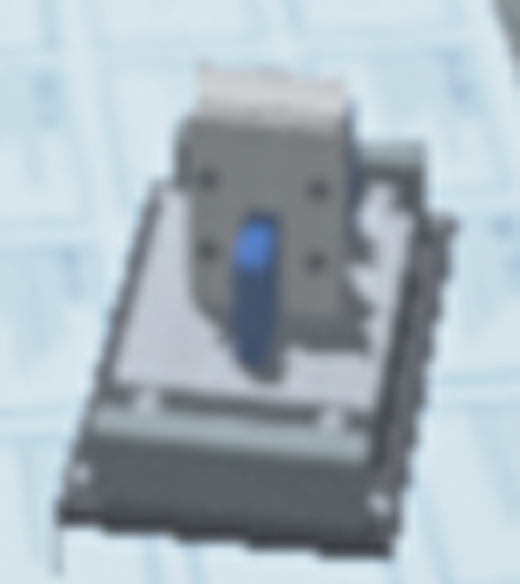

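View pics/sA.png

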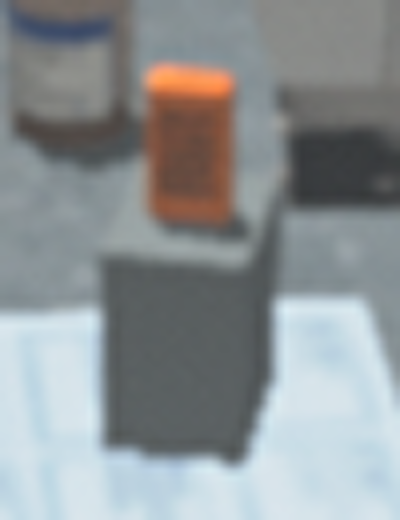

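Run:
```python
from h import *
def f(name,c,off,z):
    P=np.array([atz("top",(x/8+off[0]-.5+.06,y/8+off[1]-.5+.06),z)[:2] for x,y in c])
    print(name,P.round(4).tolist(),"ctr",P.mean(0).round(4))
    for i in range(4):
        d=P[(i+1)%4]-P[i];print("  L",np.linalg.norm(d).round(4),"ang",np.degrees(np.arctan2(d[1],d[0])).round(1))
f("stand",[(118,80),(277,127),(242,260),(72,208)],(235,235),.095)
f("handle",[(155,122),(188,132),(172,207),(132,197)],(235,235),.157)
f("foot",[(145,58),(488,155),(425,378),(78,280)],(335,235),.01)
f("lips",[(290,148),(352,165),(312,280),(255,262)],(335,235),.119)
# side: handle center top, and base
print(atz("side",(285+190/8,170+75/8),.157))
print(atz("side",(285+272/8,255+88/8),.119))
```

```text
stand [[0.5778, 0.2371], [0.5565, 0.1672], [0.4983, 0.1826], [0.5217, 0.2572]] ctr [0.5386 0.211 ]
  L 0.0731 ang -106.9
  L 0.0602 ang 165.1
  L 0.0782 ang 72.6
  L 0.0596 ang -19.7
handle [[0.5562, 0.2124], [0.5518, 0.1985], [0.5201, 0.2052], [0.5245, 0.2222]] ctr [0.5381 0.2096]
  L 0.0147 ang -107.3
  L 0.0324 ang 167.9
  L 0.0175 ang 75.5
  L 0.0331 ang -17.1
foot [[0.5897, -0.132], [0.5437, -0.289], [0.4417, -0.2583], [0.4879, -0.0999]] ctr [ 0.5158 -0.1948]
  L 0.1637 ang -106.3
  L 0.1065 ang 163.2
  L 0.1649 ang 73.8
  L 0.1068 ang -17.5
lips [[0.5433, -0.1871], [0.5357, -0.2138], [0.4862, -0.1957], [0.4942, -0.1712]] ctr [ 0.5148 -0.192 ]
  L 0.0277 ang -105.9
  L 0.0527 ang 159.9
  L 0.0257 ang 72.0
  L 0.0516 ang -17.9
[0.53794226 0.21581178 0.157     ]
[ 0.51640525 -0.18823402  0.119     ]
```

```bash
cat >> h.py <<'E'
def togo(P,yaw_y):
    s=robot.read_state();Rm=q2m(s["orientation"]);d=Rm.T@(np.array(P)-s["eef_pos"])*100
    a=np.degrees(np.arctan2(Rm[1,1],Rm[0,1]));print("t",s["clock"],"pos",s["eef_pos"].round(4),"tool y ang",a.round(2),"tilt",np.degrees(np.arccos(-Rm[2,2])).round(2),"F",s["ft_force"].round(2),"w",round(s["gripper_width"],4))
    print("travel cm",d.round(3),"turn units",round(-(yaw_y-a)/6,3))
E
python3 - <<'E'
from h import *
togo((.538,.2105,.24),73)
print(atz("top",(183,264),.1),atz("top",(260,211),.1),atz("top",(352,205),.15))
E
```

```text
t 0.15 pos [0.2362 0.5237 0.2089] tool y ang 65.72 tilt 0.08 F [ 0.25 -0.51 -0.17] w 0.0856
travel cm [-40.389 -16.148  -3.095] turn units -1.214
[0.51139151 0.46839918 0.1       ] [0.69560737 0.19880908 0.1       ] [ 0.7070682  -0.12223324  0.15      ]
```

```bash
python3 -m handwheel '[{"travel":[-2,-0.8,-1.5],"turn":0},{"travel":[-4,-1.6,-1.5],"turn":0},{"travel":[-4.4,-1.8,0],"turn":0},{"travel":[-4.5,-1.8,0],"turn":0},{"travel":[-4.5,-1.8,0],"turn":0},{"travel":[-4.5,-1.8,0],"turn":0},{"travel":[-4.5,-1.8,0],"turn":0},{"travel":[-4.5,-1.8,0],"turn":0}]' 1
python3 -m handwheel '[{"travel":[-4.4,-1.8,0],"turn":0},{"travel":[-3.1,-1.2,0],"turn":0},{"travel":[0,0,0],"turn":-1.2},{"travel":[0,0,0],"turn":0},{"travel":[0,0,0],"turn":0}]'
python3 - <<'E'
from h import *
togo((.538,.2105,.24),73)
import pickle
s=robot.read_state();im=robot.grab_frame("wrist");cv2.imwrite("pics/w1.png",im[:,:,::-1]);pickle.dump(s,open("w1.pkl","wb"))
E
```

```text
clock: 0.95
eef_pos: [0.483, 0.2669, 0.2395]
orientation: [-0.0, 0.21, 0.978, 0.0]
ft_force: [-0.2, 0.2, 0.6]
gripper_width: 0.0851
clock: 1.45
eef_pos: [0.5377, 0.2104, 0.2393]
orientation: [-0.0, 0.15, 0.989, -0.0]
ft_force: [-0.6, 0.2, -0.6]
gripper_width: 0.0854
t 1.45 pos [0.5377 0.2104 0.2393] tool y ang 72.77 tilt 0.05 F [-0.56  0.23 -0.64] w 0.0854
travel cm [-0.023  0.017 -0.07 ] turn units -0.038
```

View pics/w1.png

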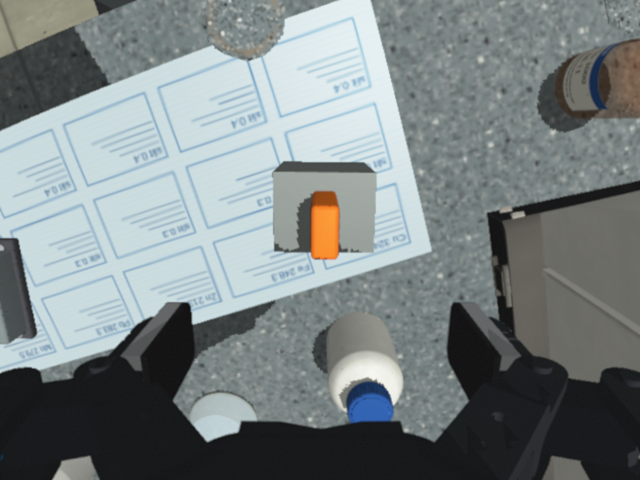

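Run:
```python
import cv2
t=cv2.imread("pics/w1.png")
cv2.imwrite("pics/w1A.png",cv2.resize(t[150:275,255:395],None,fx=5,fy=4.6,interpolation=cv2.INTER_CUBIC) if 0 else cv2.resize(t[155:270,260:390],None,fx=5,fy=5,interpolation=cv2.INTER_CUBIC))
```

```text
(no output)
```

View pics/w1A.png

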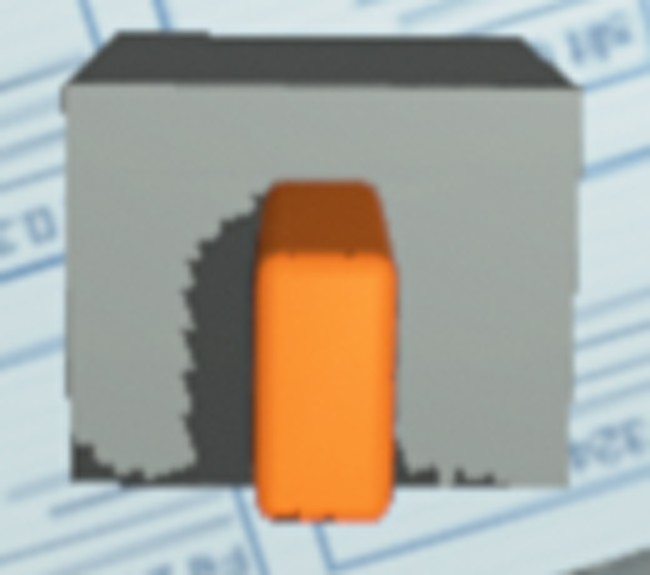

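Run:
```python
from h import *
import pickle
s=pickle.load(open("w1.pkl","rb"))
Rm=q2m(s["orientation"])
def g(name,c,z):
    P=np.array([atz("wrist",(x/5+260-.4,y/5+155-.4),z,s) for x,y in c])
    L=(P-s["eef_pos"])@Rm
    print(name,P.mean(0).round(4),"tool mm",(L*1000).round(1).tolist(),"ctr",(L.mean(0)*1000).round(1))
    for i in range(4):
        d=P[(i+1)%4]-P[i];print("  L",np.linalg.norm(d).round(4),"ang",np.degrees(np.arctan2(d[1],d[0])).round(1))
g("handle",[(258,252),(396,252),(393,521),(257,521)],.157)
g("stand",[(66,86),(580,86),(568,487),(72,482)],.095)
```

```text
handle [0.534 0.213 0.157] tool mm [[20.7, -6.6, 82.3], [20.6, 9.5, 82.3], [-12.1, 9.4, 82.3], [-12.1, -6.9, 82.3]] ctr [ 4.3  1.4 82.3]
  L 0.0161 ang 72.7
  L 0.0328 ang -17.3
  L 0.0163 ang -107.3
  L 0.0328 ang 162.2
stand [0.5344 0.2127 0.095 ] tool mm [[33.5, -35.3, 144.3], [33.5, 38.2, 144.3], [-26.4, 38.2, 144.3], [-25.5, -36.1, 144.3]] ctr [  3.8   1.2 144.3]
  L 0.0736 ang 72.7
  L 0.0598 ang -17.2
  L 0.0744 ang -107.9
  L 0.0591 ang 162.0
```

```bash
python3 -m handwheel '[{"travel":[0.4,0.14,2],"turn":0},{"travel":[0,0,3],"turn":0},{"travel":[0,0,3],"turn":0},{"travel":[0,0,2],"turn":0},{"travel":[0,0,1.1],"turn":0},{"travel":[0,0,0],"turn":0},{"travel":[0,0,0],"turn":0}]' 1
python3 -m handwheel '[{"travel":[0,0,0],"turn":0},{"travel":[0,0,0],"turn":0},{"travel":[0,0,0],"turn":0},{"travel":[0,0,0],"turn":0},{"travel":[0,0,0],"turn":0},{"travel":[0,0,0],"turn":0},{"travel":[0,0,0],"turn":0},{"travel":[0,0,0],"turn":0}]' 0 60
python3 -m handwheel '[{"travel":[0,0,0],"turn":0},{"travel":[0,0,0],"turn":0},{"travel":[0,0,0],"turn":0}]'
python3 - <<'E'
from h import *
togo((.538,.2105,.24),73)
im=robot.grab_frame("wrist");cv2.imwrite("pics/w2.png",im[:,:,::-1])
E
```

```text
clock: 2.2
eef_pos: [0.535, 0.2134, 0.1295]
orientation: [0.001, 0.148, 0.989, 0.0]
ft_force: [-0.4, -0.3, 0.3]
gripper_width: 0.0852
clock: 3.0
eef_pos: [0.5351, 0.213, 0.1291]
orientation: [0.0, 0.149, 0.989, 0.0]
ft_force: [0.1, 0.6, 4.0]
gripper_width: 0.0144
clock: 3.3
eef_pos: [0.5351, 0.213, 0.1291]
orientation: [0.0, 0.148, 0.989, 0.0]
ft_force: [-0.1, -0.1, 6.1]
gripper_width: 0.0145
t 3.3 pos [0.5351 0.213  0.1291] tool y ang 72.92 tilt 0.06 F [-0.06 -0.07  6.06] w 0.0145
travel cm [ -0.364  -0.144 -11.092] turn units -0.013
```

View pics/w2.png

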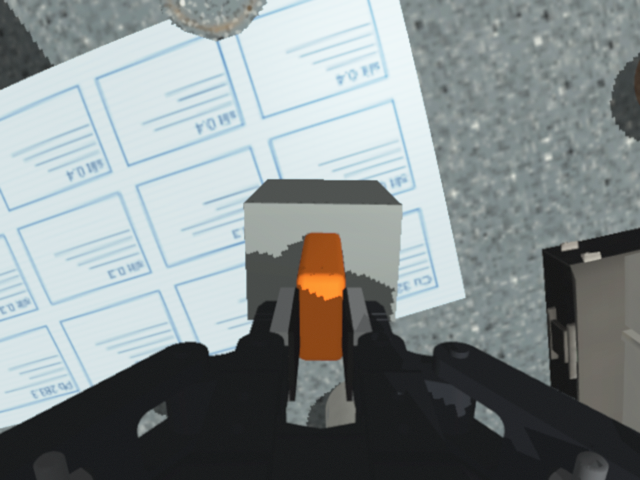

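```bash
python3 -m handwheel '[{"travel":[0,0,-0.5],"turn":0},{"travel":[0,0,-2],"turn":0},{"travel":[0,0,-3],"turn":0},{"travel":[0,0,-3],"turn":0},{"travel":[0,0,-3],"turn":0},{"travel":[0,0,-2],"turn":0},{"travel":[0,0,0],"turn":0},{"travel":[0,0,0],"turn":0}]' 0 60
python3 - <<'E'
from h import *
togo((.544,-.097,.265),73)
im=robot.grab_frame("wrist");cv2.imwrite("pics/w3.png",im[:,:,::-1])
E
```

```text
clock: 4.15
eef_pos: [0.5346, 0.2128, 0.2627]
orientation: [-0.0, 0.149, 0.989, -0.0]
ft_force: [1.7, 0.6, -1.2]
gripper_width: 0.0145
t 4.15 pos [0.5346 0.2128 0.2627] tool y ang 72.92 tilt 0.04 F [ 1.65  0.59 -1.18] w 0.0145
travel cm [-10.003 -29.332  -0.22 ] turn units -0.014
```

View pics/w3.png

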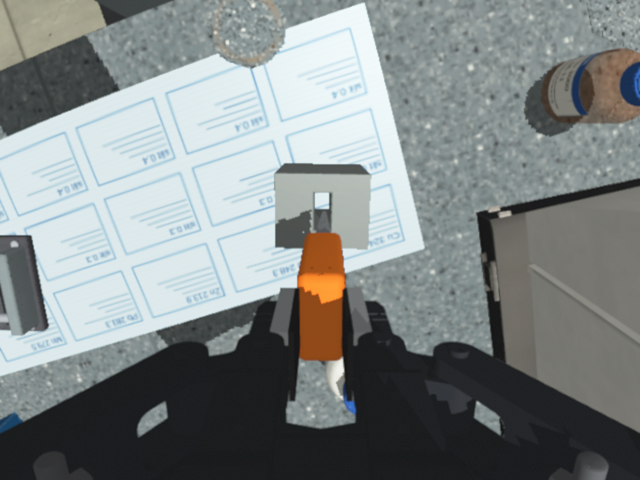

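Held and lifted: the gauge appears unchanged in the jaws, and the stand's slot is empty at (322,200). I'll move to beside the cell next.

```bash
python3 -m handwheel '[{"travel":[-0.7,-2,0],"turn":0},{"travel":[-1.4,-4,0],"turn":0},{"travel":[-1.6,-4.7,0],"turn":0},{"travel":[-1.6,-4.7,0],"turn":0},{"travel":[-1.6,-4.7,0],"turn":0},{"travel":[-1.6,-4.7,0],"turn":0},{"travel":[-1.0,-3,0],"turn":0},{"travel":[-0.5,-1.5,0],"turn":0}]'
python3 -m handwheel '[{"travel":[0,0,0],"turn":0},{"travel":[0,0,0],"turn":0},{"travel":[0,0,0],"turn":0},{"travel":[0,0,0],"turn":0}]'
python3 - <<'E'
from h import *
togo((.544,-.097,.265),73)
import pickle
s=robot.read_state();im=robot.grab_frame("wrist");cv2.imwrite("pics/w4.png",im[:,:,::-1]);pickle.dump(s,open("w4.pkl","wb"))
E
```

```text
clock: 5.0
eef_pos: [0.5431, -0.0992, 0.2613]
orientation: [-0.002, 0.15, 0.989, 0.0]
ft_force: [-0.2, 0.5, -0.7]
gripper_width: 0.0152
clock: 5.4
eef_pos: [0.5442, -0.0951, 0.2635]
orientation: [-0.0, 0.147, 0.989, 0.0]
ft_force: [-0.1, -0.2, -0.8]
gripper_width: 0.015
t 5.4 pos [ 0.5442 -0.0951  0.2635] tool y ang 73.04 tilt 0.02 F [-0.1  -0.22 -0.76] w 0.015
travel cm [-0.034 -0.189 -0.146] turn units 0.007
```

View pics/w4.png

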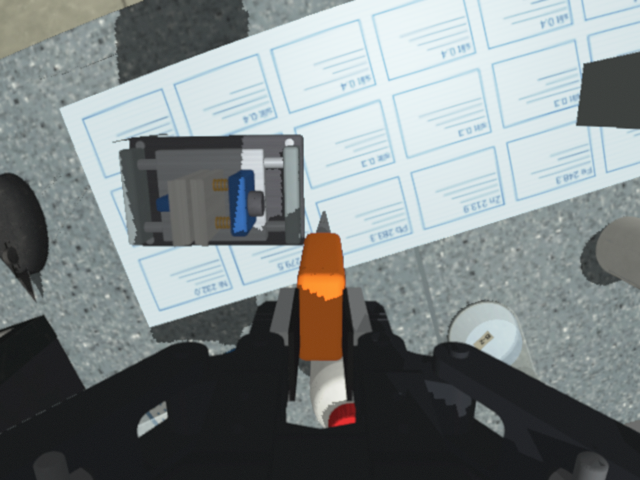

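Run:
```python
import cv2
t=cv2.imread("pics/w4.png")
cv2.imwrite("pics/w4A.png",cv2.resize(t[165:255,145:270],None,fx=6,fy=6,interpolation=cv2.INTER_CUBIC))
cv2.imwrite("pics/w4B.png",cv2.resize(t[195:300,270:380],None,fx=5,fy=5,interpolation=cv2.INTER_CUBIC))
```

```text
(no output)
```

View pics/w4A.png

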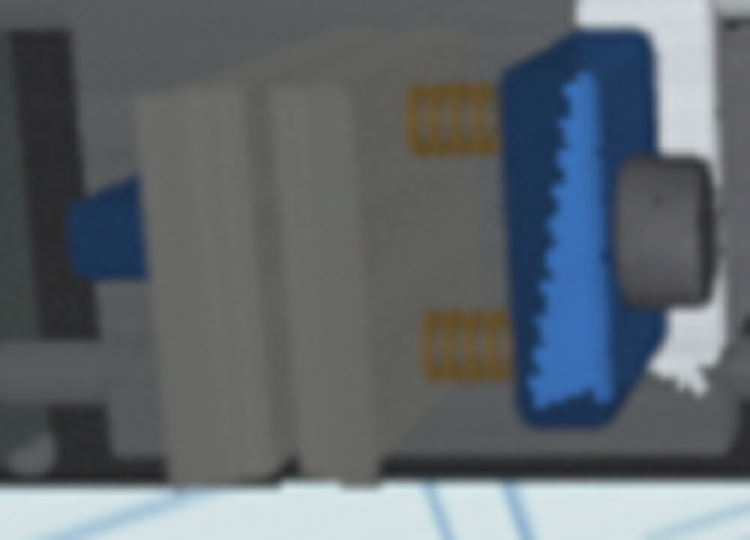

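View pics/w4B.png

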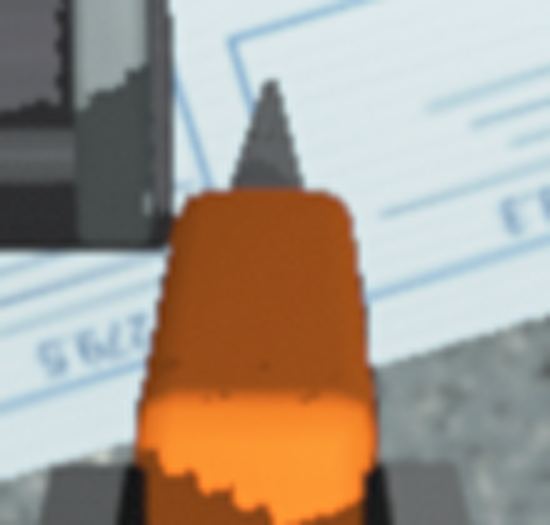

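Run:
```python
from h import *
import pickle
s=pickle.load(open("w4.pkl","rb"));Rm=q2m(s["orientation"])
def T(x,y,z,off=(145,165),k=6):
    P=atz("wrist",(x/k+off[0]-.42,y/k+off[1]-.42),z,s);L=(P-s["eef_pos"])@Rm;return P.round(4),(L*1000).round(1)
for z in (.119,):
  for p in [(135,95),(183,88),(240,88),(272,90),(350,85),(168,483),(200,483),(280,478),(305,478),(382,482)]: print(z,p,*T(*p,z))
for p in [(252,88),(285,478)]: print(.11,p,*T(*p,.11))
# foot corners approx full pic
for z in (.012,.036):
  for p in [(130,138),(303,137),(303,244),(131,244)]: print("foot",z,p,*T(*p,z,(0.4,0.4),1))
# blade tip ~, tip z = TCP z -.108
zt=s["eef_pos"][2]-.108
for p in [(262,82),(277,82)]: print("tip",p,*T(*p,zt,(270,195),5))
```

```text
0.119 (135, 95) [ 0.4847 -0.1947  0.119 ] [  27.9 -112.7  144.5]
0.119 (183, 88) [ 0.4857 -0.1887  0.119 ] [  28.7 -106.7  144.5]
0.119 (240, 88) [ 0.4878 -0.182   0.119 ] [ 28.6 -99.7 144.5]
0.119 (272, 90) [ 0.4892 -0.1784  0.119 ] [ 28.3 -95.8 144.5]
0.119 (350, 85) [ 0.4915 -0.1691  0.119 ] [ 28.8 -86.2 144.5]
0.119 (168, 483) [ 0.5313 -0.2091  0.119 ] [ -20.9 -112.9  144.5]
0.119 (200, 483) [ 0.5325 -0.2052  0.119 ] [ -20.9 -108.8  144.5]
0.119 (280, 478) [ 0.5349 -0.1952  0.119 ] [-20.3 -98.5 144.5]
0.119 (305, 478) [ 0.5358 -0.1921  0.119 ] [-20.3 -95.3 144.5]
0.119 (382, 482) [ 0.5391 -0.183   0.119 ] [-20.8 -85.6 144.5]
0.11 (252, 88) [ 0.4884 -0.1837  0.11  ] [  27.5 -101.   153.5]
0.11 (285, 478) [ 0.5366 -0.198   0.11  ] [ -22.8 -100.7  153.5]
foot 0.012 (130, 138) [ 0.4366 -0.2554  0.012 ] [  56.2 -184.8  251.5]
foot 0.012 (303, 137) [ 0.4862 -0.096   0.012 ] [ 55.2 -17.9 251.5]
foot 0.012 (303, 244) [ 0.5863 -0.1278  0.012 ] [-49.9 -19.1 251.5]
foot 0.012 (131, 244) [ 0.5348 -0.2963  0.012 ] [ -49.7 -195.3  251.5]
foot 0.036 (130, 138) [ 0.4392 -0.2451  0.036 ] [  56.7 -174.2  227.5]
foot 0.036 (303, 137) [ 0.4859 -0.0949  0.036 ] [ 55.8 -16.9 227.5]
foot 0.036 (303, 244) [ 0.5803 -0.1248  0.036 ] [-43.2 -18.  227.5]
foot 0.036 (131, 244) [ 0.5317 -0.2836  0.036 ] [ -43.1 -184.   227.5]
tip (262, 82) [ 0.5326 -0.0918  0.1555] [ 12.1  -0.2 108. ]
tip (277, 82) [ 0.5332 -0.0899  0.1555] [ 12.1   1.7 108. ]
```

```bash
python3 -m handwheel '[{"travel":[0.2,-2,0],"turn":0},{"travel":[0.2,-3,0],"turn":0},{"travel":[0,-3,0],"turn":0},{"travel":[0,-1.5,0],"turn":0},{"travel":[0,-0.5,0],"turn":0},{"travel":[0,0,1],"turn":0},{"travel":[0,0,1],"turn":0},{"travel":[0,0,0],"turn":0}]'
python3 -m handwheel '[{"travel":[0,0,0],"turn":0},{"travel":[0,0,0],"turn":0},{"travel":[0,0,0],"turn":0},{"travel":[0,0,0],"turn":0}]'
python3 - <<'E'
from h import *
togo((.544,-.097,.265),73)
import pickle
s=robot.read_state();im=robot.grab_frame("wrist");cv2.imwrite("pics/w5.png",im[:,:,::-1]);pickle.dump(s,open("w5.pkl","wb"))
cv2.imwrite("pics/w5A.png",cv2.resize(im[165:285,260:390,::-1],None,fx=5,fy=5,interpolation=cv2.INTER_CUBIC))
im=robot.grab_frame("side")
cv2.imwrite("pics/s5A.png",cv2.resize(im[225:325,270:370,::-1],None,fx=6,fy=6,interpolation=cv2.INTER_CUBIC))
E
```

```text
clock: 6.25
eef_pos: [0.5103, -0.1894, 0.2413]
orientation: [-0.002, 0.148, 0.989, 0.001]
ft_force: [0.5, -0.8, -1.2]
gripper_width: 0.0147
clock: 6.65
eef_pos: [0.5113, -0.1909, 0.2439]
orientation: [0.0, 0.148, 0.989, -0.0]
ft_force: [-0.1, 0.2, -1.6]
gripper_width: 0.0145
t 6.65 pos [ 0.5113 -0.1909  0.2439] tool y ang 72.93 tilt 0.03 F [-0.06  0.22 -1.55] w 0.0145
travel cm [-0.374  9.938 -2.112] turn units -0.011
```

View pics/w5A.png

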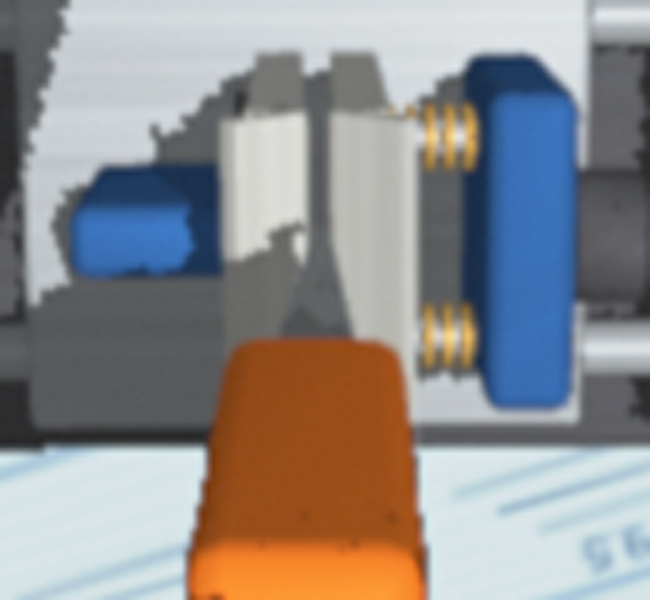

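View pics/s5A.png

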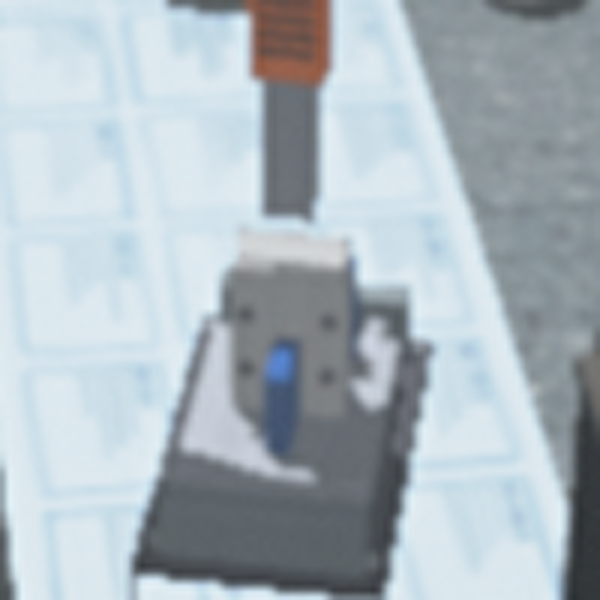

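Run:
```python
from h import *
import pickle
s=pickle.load(open("w5.pkl","rb"));Rm=q2m(s["orientation"])
def T(x,y,z,off=(260,165),k=5):
    P=atz("wrist",(x/k+off[0]-.4,y/k+off[1]-.4),z,s);L=(P-s["eef_pos"])@Rm;return P.round(4),(L*1000).round(1)
for p,z in [((222,118),.119),((418,118),.119),((306,150),.11),((331,150),.11),((306,115),.11),((331,113),.11),((310,240),s["eef_pos"][2]-.1085),((327,240),s["eef_pos"][2]-.1085)]: print(p,z,*T(*p,z))
```

```text
(222, 118) 0.119 [ 0.4844 -0.1956  0.119 ] [ 24.4 -12.3 124.9]
(418, 118) 0.119 [ 0.4922 -0.1702  0.119 ] [ 24.4  14.1 124.9]
(306, 150) 0.11 [ 0.4932 -0.1864  0.11  ] [ 18.6  -1.  133.9]
(331, 150) 0.11 [ 0.4943 -0.1831  0.11  ] [ 18.6   2.5 133.9]
(306, 115) 0.11 [ 0.4885 -0.185   0.11  ] [ 23.6  -1.  133.9]
(331, 113) 0.11 [ 0.4893 -0.1816  0.11  ] [ 23.8   2.5 133.9]
(310, 240) 0.13537118481389276 [ 0.5008 -0.1882  0.1354] [ 10.9  -0.5 108.5]
(327, 240) 0.13537118481389276 [ 0.5014 -0.1861  0.1354] [ 10.9   1.7 108.5]
```

```bash
python3 -m handwheel '[{"travel":[0,0,0.5],"turn":0},{"travel":[0,0,0.8],"turn":0},{"travel":[0,0,0.8],"turn":0},{"travel":[0,0,0.8],"turn":0},{"travel":[0,0,0.6],"turn":0},{"travel":[0,0,0],"turn":0},{"travel":[0,0,0],"turn":0}]'
python3 -m handwheel '[{"travel":[0,0,0.2],"turn":0},{"travel":[0,0,0],"turn":0},{"travel":[0,0,0],"turn":0}]'
python3 -m handwheel '[{"travel":[0,0,0.2],"turn":0},{"travel":[0,0,0],"turn":0},{"travel":[0,0,0],"turn":0}]'
```

```text
clock: 7.45
eef_pos: [0.5109, -0.1909, 0.2084]
orientation: [-0.0, 0.149, 0.989, 0.0]
ft_force: [0.3, 0.1, -0.2]
gripper_width: 0.0148
clock: 7.75
eef_pos: [0.5112, -0.191, 0.2068]
orientation: [0.0, 0.149, 0.989, -0.0]
ft_force: [0.1, -0.5, -1.0]
gripper_width: 0.0147
clock: 8.05
eef_pos: [0.5111, -0.191, 0.2046]
orientation: [0.0, 0.148, 0.989, 0.0]
ft_force: [-0.2, -0.5, -1.5]
gripper_width: 0.0147
```

```bash
python3 -m handwheel '[{"travel":[0,0,0.2],"turn":0},{"travel":[0,0,0],"turn":0},{"travel":[0,0,0],"turn":0}]'
python3 -m handwheel '[{"travel":[0,0,0.2],"turn":0},{"travel":[0,0,0],"turn":0},{"travel":[0,0,0],"turn":0}]'
python3 -m handwheel '[{"travel":[0,0,0.2],"turn":0},{"travel":[0,0,0],"turn":0},{"travel":[0,0,0],"turn":0}]'
python3 -m handwheel '[{"travel":[0,0,0.2],"turn":0},{"travel":[0,0,0],"turn":0},{"travel":[0,0,0],"turn":0}]'
```

```text
clock: 8.35
eef_pos: [0.5111, -0.191, 0.2026]
orientation: [0.0, 0.149, 0.989, 0.0]
ft_force: [0.1, -0.4, -0.0]
gripper_width: 0.0148
clock: 8.65
eef_pos: [0.5111, -0.191, 0.2007]
orientation: [0.0, 0.149, 0.989, -0.0]
ft_force: [0.6, -1.1, 2.1]
gripper_width: 0.0147
clock: 8.95
eef_pos: [0.5112, -0.1911, 0.1988]
orientation: [0.0, 0.149, 0.989, -0.0]
ft_force: [0.5, 0.4, 4.2]
gripper_width: 0.0147
clock: 9.25
eef_pos: [0.5114, -0.1911, 0.1971]
orientation: [0.001, 0.148, 0.989, -0.0]
ft_force: [0.6, 0.7, 5.3]
gripper_width: 0.0147
```

```bash
python3 -m handwheel '[{"travel":[0,0,0.2],"turn":0},{"travel":[0,0,0],"turn":0},{"travel":[0,0,0],"turn":0}]'
python3 -m handwheel '[{"travel":[0,0,0.2],"turn":0},{"travel":[0,0,0],"turn":0},{"travel":[0,0,0],"turn":0}]'
python3 - <<'E'
from h import *
import pickle
s=robot.read_state();im=robot.grab_frame("wrist");pickle.dump(s,open("w6.pkl","wb"))
cv2.imwrite("pics/w6.png",im[:,:,::-1])
cv2.imwrite("pics/w6A.png",cv2.resize(im[165:285,260:390,::-1],None,fx=5,fy=5,interpolation=cv2.INTER_CUBIC))
im=robot.grab_frame("side")
cv2.imwrite("pics/s6A.png",cv2.resize(im[225:325,270:370,::-1],None,fx=6,fy=6,interpolation=cv2.INTER_CUBIC))
E
```

```text
clock: 9.55
eef_pos: [0.5115, -0.1912, 0.1953]
orientation: [0.001, 0.148, 0.989, -0.0]
ft_force: [-0.3, 1.1, 5.6]
gripper_width: 0.0148
clock: 9.85
eef_pos: [0.5116, -0.1913, 0.1934]
orientation: [0.001, 0.148, 0.989, -0.0]
ft_force: [0.4, 0.4, 6.9]
gripper_width: 0.0146
```

View pics/w6A.png

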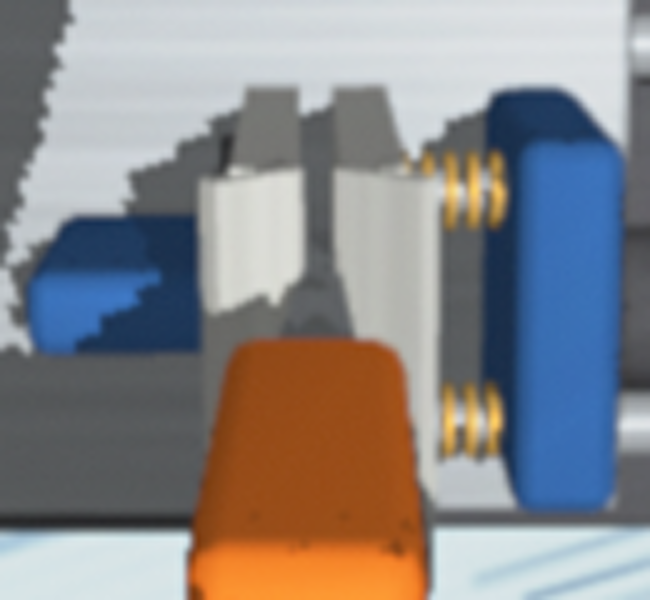

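View pics/s6A.png

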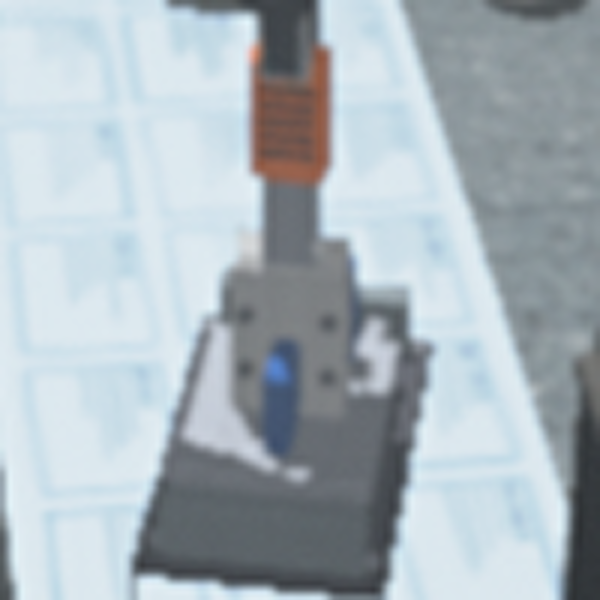

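Run:
```python
import cv2,numpy as np
a=cv2.imread("pics/w5.png");b=cv2.imread("pics/w6.png")
A=cv2.resize(a[178:240,285:385],None,fx=8,fy=8,interpolation=cv2.INTER_CUBIC)
B=cv2.resize(b[190:240,285:385],None,fx=8,fy=8,interpolation=cv2.INTER_CUBIC)
cv2.imwrite("pics/A5.png",A);cv2.imwrite("pics/B6.png",B)
```

```text
(no output)
```

View pics/A5.png

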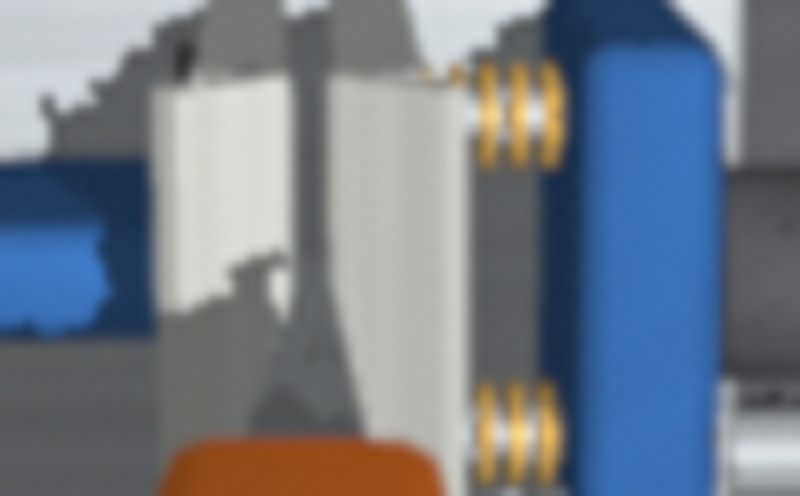

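View pics/B6.png

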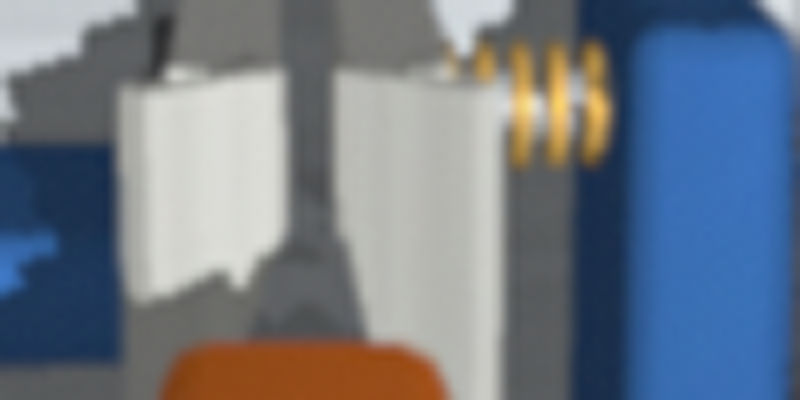

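Run:
```python
from h import *
import pickle
for f,o,row,xs,gx in [("w5.pkl",(285,178),100,(155,470),(293,330)),("w6.pkl",(285,190),100,(122,505),(288,337))]:
    s=pickle.load(open(f,"rb"));Rm=q2m(s["orientation"])
    def T(x,y,z): return ((atz("wrist",(x/8+o[0]-.44,y/8+o[1]-.44),z,s)-s["eef_pos"])@Rm*1000)[1].round(2)
    a=[T(x,row,.119) for x in xs];g=[T(x,row,.110) for x in gx];print("outer",a,a[1]-a[0],"gap",g,g[1]-g[0])
```

```text
outer [np.float64(-12.4), np.float64(14.23)] 26.630000000000003 gap [np.float64(-0.73), np.float64(2.49)] 3.22
outer [np.float64(-12.77), np.float64(14.14)] 26.91 gap [np.float64(-1.12), np.float64(2.46)] 3.58
```

Outer width and gap have both grown by about 0.3 mm. Expected push-back here is about 0.5 mm, so I'll go about 5 mm further.

```bash
python3 -m handwheel '[{"travel":[0,0,0.2],"turn":0},{"travel":[0,0,0],"turn":0},{"travel":[0,0,0],"turn":0}]'
python3 -m handwheel '[{"travel":[0,0,0.2],"turn":0},{"travel":[0,0,0],"turn":0},{"travel":[0,0,0],"turn":0}]'
python3 -m handwheel '[{"travel":[0,0,0.15],"turn":0},{"travel":[0,0,0],"turn":0},{"travel":[0,0,0],"turn":0},{"travel":[0,0,0],"turn":0},{"travel":[0,0,0],"turn":0}]'
python3 - <<'E'
from h import *
import pickle
s=robot.read_state();im=robot.grab_frame("wrist");pickle.dump(s,open("w7.pkl","wb"))
cv2.imwrite("pics/w7.png",im[:,:,::-1])
cv2.imwrite("pics/B7.png",cv2.resize(im[190:260,285:385,::-1],None,fx=8,fy=8,interpolation=cv2.INTER_CUBIC))
togo((0,0,0),73)
E
```

```text
clock: 10.25
eef_pos: [0.5117, -0.1913, 0.1917]
orientation: [0.001, 0.148, 0.989, -0.0]
ft_force: [0.3, 0.5, 7.7]
gripper_width: 0.0149
clock: 10.55
eef_pos: [0.5118, -0.1914, 0.1898]
orientation: [0.001, 0.149, 0.989, -0.0]
ft_force: [0.4, 0.4, 8.4]
gripper_width: 0.0144
clock: 11.05
eef_pos: [0.5119, -0.1915, 0.1886]
orientation: [0.001, 0.148, 0.989, -0.0]
ft_force: [-0.2, -0.0, 8.8]
gripper_width: 0.0151
t 11.1 pos [ 0.512  -0.1915  0.1886] tool y ang 72.92 tilt 0.18 F [-0.17  0.29 10.46] w 0.0148
travel cm [54.619  3.278 18.69 ] turn units -0.013
```

View pics/B7.png

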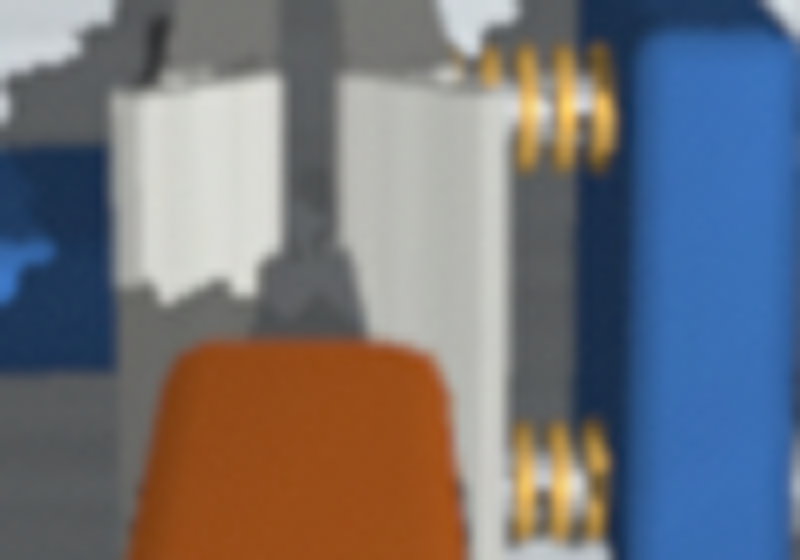

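View pics/w7.png

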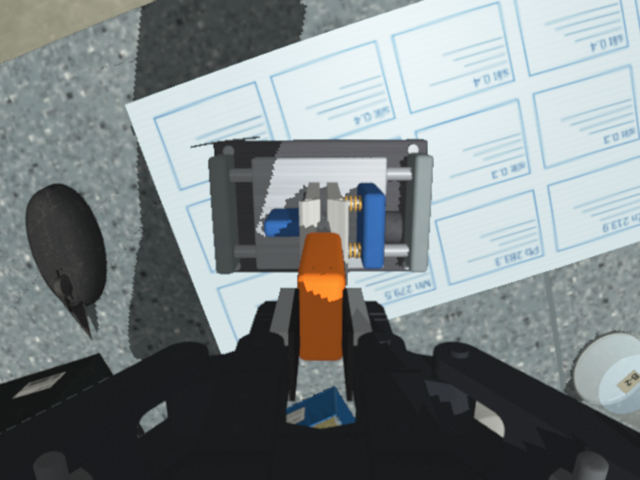

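Run:
```python
from h import *
import pickle
s=pickle.load(open("w7.pkl","rb"));Rm=q2m(s["orientation"])
def T(x,y,z): return ((atz("wrist",(x/8+285-.44,y/8+190-.44),z,s)-s["eef_pos"])@Rm*1000)[1].round(2)
print(T(513,110,.119)-T(115,110,.119),T(339,100,.11)-T(281,100,.11), "gap centre",(T(339,100,.11)+T(281,100,.11))/2)
print([robot.read_state()["ft_force"].round(1).tolist()])
```

```text
27.41 4.14 gap centre 0.45999999999999985
[[-0.2, 0.3, 10.5]]
```

```bash
python3 -m handwheel '[{"travel":[0,0,0],"turn":0},{"travel":[0,0,0],"turn":0},{"travel":[0,0,0],"turn":0},{"travel":[0,0,0],"turn":0}]'
```

```text
clock: 11.5
eef_pos: [0.5119, -0.1915, 0.1886]
orientation: [0.001, 0.148, 0.989, -0.0]
ft_force: [0.1, -0.3, 10.5]
gripper_width: 0.0144
```

The gap has grown by about 0.8–0.9 mm and the drag is about 10 N. The arm is steady, so I'm handing in.

```bash
python3 -c "
from bench import robot
print(robot.finish_job())"
```

```text
the job is handed in; nothing more can be done
None
```

I gripped the gauge by its handle at 60 N, lifted it clear of the stand, and lowered it midway between the plates. I handed the job in at about 11.5 s with the gauge still held; no verdict was reported.

**Push-back:** the wrist pictures showed the plates 0.8–0.9 mm farther apart than at rest. Depth past first touch suggests about 1 mm. My pixel readings are only good to about 0.3 mm.

**Drag:** the last two force readings were 10.5 N upward, which is about 11.6 N of drag once the gauge's weight is allowed for. That is slightly above the stated 7–10 N at 1 mm. The reading just before was 8.8 N and the force noise is about 1 N, so the push-back may be slightly over 1 mm.

**Pose:** the arm was steady, with the tool tilted 0.2° from vertical. At the last look before lowering, the blade was within about 1 mm of the middle along the plates and within 0.2 mm of the gap centre.

**Gap estimate:** the gap first measured 3.2–3.5 mm, below the 4 mm minimum it can be. I therefore used only the change in that reading, along with force and depth.

**Clearance:** I calculated the fingertips to be about 55 mm above the plate lips. I saw no sign of the arm touching the cell or any bystander, though I did not check each bystander's position at the end.

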